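# Twist the top beaker off a leaning stack and stand it on the balance

## Task

Take the top (blue) beaker off the nested stack in the leaning stand: it is twist-locked to the white one below, so turn it counter-clockwise (seen looking into its mouth) while you lift it away along the stack's leaning axis, leaving the white beaker seated in the stand. Then lower the blue beaker gently, in the grip, onto the middle of the balance pan, let go and leave it standing upright, mouth up. Do not disturb the other things on the bench.

Things in the scene. Friction and masses are not known exactly. Their poses are not given: they have to be found in the camera images.
- top_beaker: Blue plastic beaker, top of the stack, 110 mm tall, 120 g: solid foot, diameter 54, up to 50; then a flat shoulder and an open cup, outer diameter 62, wall 2.5. Two ears (9 wide, 6 thick) stick out of the rim at its +y and -y, to 39 from the axis; two J hooks hang beside the same y axis, 33 to 41 out, 37 to 59 up. Origin: centre of underside; z along its axis to the mouth.
- top_beaker_rim (a point): Centre of the blue beaker's mouth, 110 mm from its underside. Its foot is nested in the white beaker, shoulder on that rim, so the upper 60 stands clear: grip outside across the 62 mm, closing along the beaker's x within 35 degrees (away from the ears), fingertips 65 or more from the underside. Axes as the beaker's.
- lower_beaker: White beaker, same shape, under the blue one. With 2 mm play, the blue one's hooks reach under its rim ears: pulled straight, both come; clockwise meets a stop. Turned 22 to 32 degrees counter-clockwise (seen into the mouth) the hooks are clear; up to 90 is free. The foot leaves after 50 mm of lift. Loose fit, 1.5 mm all round. Origin: centre of underside; z to its mouth.
- stand: Aluminium stand fixed to the bench: base 190 x 140 x 12 mm, a socket tube leaning 30 degrees towards the stand's -x, two thin rods under the white beaker, which sits loose in the socket but cannot turn in it. Origin: underside, z up. Stack axis in the stand's frame: from (40, 0, 45) mm along (-0.5, 0, 0.866); blue underside 65 mm along it, blue rim 175.
- balance_pan (a point): Centre of the top of the balance's round steel pan (diameter 120 mm, 70 above the bench, rigid), z up. The balance is a white box 240 x 170 x 54 mm fixed to the bench; the pan's centre is 25 mm from the box's middle, away from the keys (along the balance's +x).
- spare_beaker: A green beaker of the same kind, standing free and upright on the bench, bystander. Origin: centre of the underside.
- dish: Clear closed culture dish, diameter 84, 19 tall, lying on the bench, bystander. Origin: centre of the underside.
- marker: Marker pen 135 long, 17 thick, lying along its x axis, bystander. Origin: underside, near the middle.
- reagent: Amber reagent bottle, diameter 70, 150 tall, bystander. Origin: centre of the underside.
- wash_jar: Clear jar, diameter 80, 120 tall, bystander. Origin: centre of the underside.
Mind the look-alikes: they are no part of the job. Of the things that look like the top_beaker, the middle-sized one is meant. What is shaped like the lower_beaker but pink or red is not meant.

How it is judged (in metres and radians):
On the way, in this order (a step that is already met when the one before it is completed fails the run):
1. the blue beaker is out of the white one, which is still seated in the stand (distance between top_beaker and lower_beaker above 0.115 m and distance of lower_beaker from where it was at the start of the episode below 0.012 m), for 0.1 s.
2. the blue beaker, still held, is lowered to the pan (horizontal distance between top_beaker and balance_pan below 0.035 m and z of top_beaker in the frame of balance_pan below 0.012 m and angle between top_beaker's own z axis and vertical below 0.25 rad and contact force between the fingers and top_beaker above 0.5 N), for 0.05 s.
At the end, for the whole second after the job is handed in: The blue beaker stands upright (within 6 degrees) at rest on the balance pan, its foot within 30 mm of the pan's centre; the white beaker is seated in the stand within 12 mm of where it started (horizontal distance between top_beaker and balance_pan below 0.03 m and z of top_beaker in the frame of balance_pan between -0.004 and 0.006 m and height (world z) of top_beaker above 0.06 m and angle between top_beaker's own z axis and vertical below 0.1 rad and linear speed of top_beaker below 0.02 m/s and distance of lower_beaker from where it was at the start of the episode below 0.012 m); the robot touches nothing.
It fails at once if the white beaker is pulled more than 30 mm out of the stand (distance of lower_beaker from where it was at the start of the episode above 0.03 m).
It fails at once if another loose thing on the bench (green beaker, dish, marker, bottle, jar) is moved by more than 30 mm (distance of any of spare_beaker, dish, marker, reagent, wash_jar from where it was at the start of the episode above 0.03 m).
It also fails if it takes over 45 s, if anything falls off the work surface, if the arm or the gripper's body presses on something with over 40 N, if the wrist force passes 120 N, or if a joint passes its speed limit or range.

## Robot

A 6-joint arm with a two-finger parallel gripper is mounted at the origin on the work surface. World frame = base frame: x ahead of the robot, y to its left, z up, the work surface at z = 0. Lengths are in m, angles in degrees, forces in N, time in s.
With the tool pointing down it reaches from about 0.325 to 0.775 m from the base axis. Payload 5.5 kg.
Tool frame: the origin (TCP) lies at the very end of the fingers, on their centre line; the grasp point (between the pads) lies 19 mm behind it; z points along the fingers, y is the line along which they close (so a half turn about z gives the same grasp; the last joint's range is limited). The gripper opens to 88 mm and grips with 3 to 60 N. Pads are 20 mm wide; open, the fingers measure 115 mm over their backs; the gripper's body (75 mm by 178 mm) begins 61 mm behind the grasp point.
Start: joints at [64.761, 5.22, 70.514, -0, 104.267, -3.249], TCP at [0.225, 0.556, 0.223] pointing down, gripper open.
Joint ranges: [-164.24, 164.24], [-49.07, 125.15], [9.68, 141.18], [-86.29, 266.29], [3.28, 154.24], [-151.56, 151.56]. Speed limits (degrees/s): [147.25, 147.25, 172.46, 180, 180, 180].

## Interface

Orientations are given as [roll, pitch, yaw] about the fixed x, y, z axes, in that order (R = Rz(yaw) Ry(pitch) Rx(roll)).
In Python, from bench import observe, capture, sign_off, trace, spot_point gives the robot as it stands. The module is installed in compiled form; this text tells all that it offers.
- The arm moves only by the tool move_arm, never from a script. Its argument "moves" is a list of rows, each a list of 3 entries, a list of its own where there are three numbers: the turn, a rotation vector about the world's x, y, z in units of 0.5 rad (1.0 is 0.5 rad), then the shift along the world's x, y, z in units of 0.1 m (1.0 is 0.1 m), then the opening, from -1 (shut) to 1 (fully open), so that 0 is half open. In form: [[[wx, wy, wz], [dx, dy, dz], grip], ...]. A call has 1 to 5 rows; each row is the pose to reach, as a shift and turn from the pose commanded when the call began; what a row does not reach only later rows make up. A row lasts 1/8 s, in which the tool goes at most 62.5 mm and 10.7 degrees, less where a joint would pass 70% of its speed; a pose out of reach is approached as far as the arm can. A call with a number of a shift or a turn outside -1 to 1 is refused whole. A call with a gripper value outside its range is refused whole. The fingers move at their own pace and stop on an object; the grip force is fixed at half the most. Time passes only in rows, so rows that repeat a pose let the fingers close. It gives the time, the measured TCP pose, the force, the opening and the grip force at its end, in the units of the state.
- observe(): the state, without advancing time (a new reading comes with each control period).
- capture(name): name is "scene" or "top"; returns a dict with "frame" (400x640x3 uint8, red, green, blue), "fovy" (degrees; the focal length in pixels is half the picture's height over the tangent of half this angle, whatever the lens; pixels are square), "cx", "cy" (the principal point, pixels), "position" and "rotation" of the camera in the world. Camera axes: x right, y up, looking along -z (the intrinsics and any distortion apply to the point x, -y, -z); pixel columns grow to the right and rows downward; lengths in m; the calibration is good to about 2 mm. A picture is of the moment at which its call begins. There is no depth.
- sign_off(): hands the job in; it is judged then, once.
Trained networks look in a picture, given as the dict that the camera call returned (one of the last four; its "shot" number tells which), for a name from the list of things; names that differ only in an ending like _2 or _b are one class to them, and where a whole thing is asked for, a point or a joint stands for the part that bears it (a point fixed in the world has none). Each returns a list of dicts, best first, with "conf" (0 to 1); they miss things now and then, are a little off and sometimes report something else, mostly with a low value. They report only what shows in the picture. A call takes as long as a camera call. They do not tell look-alikes from the thing itself.
- trace(picture, label): "mask" (400x640 bool, what is visible of it) and "pixel" ([row, column] in pixels, amid what is visible of it).
- spot_point(picture, label): "pixel" ([row, column] in pixels: a listed point, or the origin of a listed thing).
The state is a dict: "clock": time; "joints": joint angles; "dq": joint speeds; "joint_torque": joint torques, N m; "tool_pos": TCP position; "tool_rot": TCP orientation; "wrist_force": force on the tool from outside, world axes, zero at the start; "moment": the same for the moment, N m; "width": finger opening in m; "grasp_force": force on a finger pad.
Only numpy, scipy, OpenCV 4.12 (cv2) and the standard library are available. Lean on these libraries where they do the work, as an engineer would, in place of code of your own. Each camera call takes 0.05 s, during which the arm holds its last target. There are 200 camera calls.

## Working session

There is one attempt and no reset: what is moved stays moved. The work goes in short steps, Python scripts to look and compute and a tool call to move; the robot and the scene stay as the last step left them, time stands still between calls to the robot, and variables do not carry over. Pictures are saved under pics/ and viewed, at most 10 in all, crops included, and the job is handed in when it is done.

Besides the shell and the picture viewer there is one more tool, called as a command line: name --argument value ..., lists and objects as JSON in quotes. move_arm: Moves the arm, as the interface text tells. Its arguments: {"type":"object","properties":{"moves":{"type":"array"}},"required":["moves"]}

```bash
mkdir -p pics
cat > h.py <<'E'
import numpy as np, cv2
from bench import *
def ray(p,px):
    f=p["frame"].shape[0]/2/np.tan(np.radians(p["fovy"])/2)
    d=np.array([(px[1]-p["cx"])/f,-(px[0]-p["cy"])/f,-1.0])
    R=np.array(p["rotation"]); 
    return np.array(p["position"]),R@(d/np.linalg.norm(d))
def atz(p,px,z):
    o,d=ray(p,px); return o+d*(z-o[2])/d[2]
def proj(p,X):
    f=p["frame"].shape[0]/2/np.tan(np.radians(p["fovy"])/2)
    c=np.array(p["rotation"]).T@(np.array(X)-np.array(p["position"]))
    return [p["cy"]-f*c[1]/-c[2], p["cx"]+f*c[0]/-c[2]]
def tri(a,b):
    (o1,d1),(o2,d2)=a,b
    A=np.stack([d1,-d2],1); t=np.linalg.lstsq(A,o2-o1,rcond=None)[0]
    x,y=o1+t[0]*d1,o2+t[1]*d2
    return (x+y)/2,np.linalg.norm(x-y)
def save(p,n): cv2.imwrite("pics/"+n,p["frame"][:,:,::-1])
E
python3 - <<'E'
from h import *
np.set_printoptions(precision=3,suppress=True)
ps={n:capture(n) for n in("scene","top")}
for n,p in ps.items():
    save(p,n+"0.png"); print(n,{k:(v if np.ndim(v)==0 else np.round(v,3).tolist()) for k,v in p.items() if k!="frame"})
    for l in["top_beaker","top_beaker_rim","lower_beaker","stand","balance_pan","spare_beaker","dish","marker","reagent","wash_jar"]:
        print(l,[(np.round(d["pixel"]).tolist(),round(d["conf"],2)) for d in spot_point(p,l)[:4]])
print(observe())
E
```

```text
scene {'fovy': 42.025007500600616, 'cx': 319.7006491036794, 'cy': 203.1828502186512, 'position': [1.327, 0.978, 1.486], 'rotation': [43.416, -0.312, 142.343], 'shot': 1}
top_beaker [([245.0, 351.0], 0.88), ([225.0, 390.0], 0.69), ([302.0, 391.0], 0.66), ([311.0, 438.0], 0.43)]
top_beaker_rim [([336.0, 366.0], 0.83), ([240.0, 383.0], 0.79), ([223.0, 369.0], 0.63)]
lower_beaker [([264.0, 347.0], 0.67), ([274.0, 413.0], 0.67), ([291.0, 306.0], 0.59)]
stand [([264.0, 352.0], 0.8)]
balance_pan [([184.0, 280.0], 0.61)]
spare_beaker [([255.0, 277.0], 0.97)]
dish [([232.0, 324.0], 0.74)]
marker [([214.0, 358.0], 0.53)]
reagent []
wash_jar [([154.0, 260.0], 0.62)]
top {'fovy': 48.87057311797368, 'cx': 320.36117261483867, 'cy': 206.2242973143671, 'position': [0.316, -0.008, 1.333], 'rotation': [11.705, -0.042, -92.867], 'shot': 2}
top_beaker [([212.0, 252.0], 0.79), ([296.0, 267.0], 0.79), ([218.0, 180.0], 0.72)]
top_beaker_rim [([266.0, 256.0], 0.88), ([166.0, 167.0], 0.72), ([228.0, 245.0], 0.62), ([222.0, 255.0], 0.41)]
lower_beaker [([152.0, 252.0], 0.72), ([264.0, 197.0], 0.66), ([209.0, 256.0], 0.48)]
stand [([223.0, 256.0], 0.93)]
balance_pan [([210.0, 397.0], 0.93)]
spare_beaker [([161.0, 313.0], 0.67)]
dish [([271.0, 314.0], 0.51)]
marker [([271.0, 314.0], 0.76)]
reagent [([259.0, 155.0], 0.79)]
wash_jar [([231.0, 484.0], 0.72)]
{'clock': 1.1, 'joints': array([ 64.76 ,   5.221,  70.514,   0.001, 104.267,  -3.249]), 'dq': array([-0.03 , -0.027,  0.042, -0.029,  0.101,  0.033]), 'joint_torque': array([ -0.002, -44.621, -40.65 ,   0.07 ,   0.02 ,   0.   ]), 'tool_pos': array([0.225, 0.556, 0.223]), 'tool_rot': array([-179.998,   -0.002,  158.01 ]), 'wrist_force': array([-0.1  ,  0.463,  0.48 ]), 'moment': array([-0.01 ,  0.067, -0.005]), 'grasp_force': 0.0, 'width': 0.08824585937023777}
```

View pics/scene0.png

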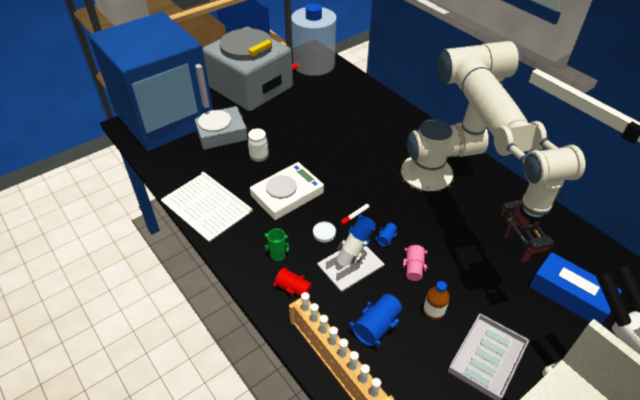

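View pics/top0.png

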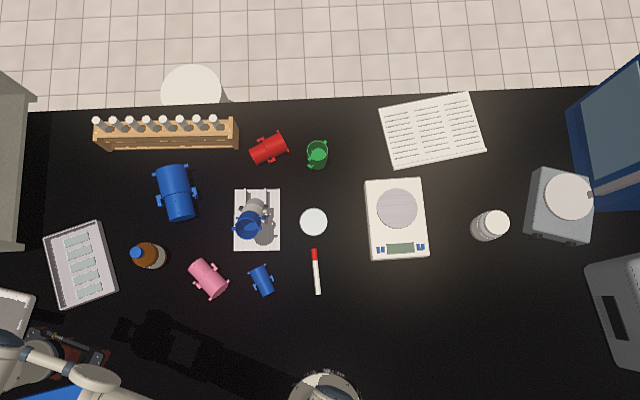

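```bash
cat >> h.py <<'E'
from scipy.spatial.transform import Rotation as Ro
_c=capture
def capture(n):
    p=_c(n); p["rotation"]=Ro.from_euler("xyz",p["rotation"],degrees=True).as_matrix() if np.ndim(p["rotation"])==1 else p["rotation"]; return p
E
python3 - <<'E'
from h import *
np.set_printoptions(precision=3,suppress=True)
ps={n:capture(n) for n in("scene","top")}
s,t=ps["scene"],ps["top"]
print("tcp proj",proj(s,[.225,.556,.223]),proj(t,[.225,.556,.223]),"base",proj(s,[0,0,0]),proj(t,[0,0,0]))
a=cv2.resize(s["frame"][200:300,300:420],None,fx=6,fy=6,interpolation=cv2.INTER_CUBIC)[:,:]
b=cv2.resize(t["frame"][180:260,225:290],None,fx=7,fy=7,interpolation=cv2.INTER_CUBIC)
for n,i in(("cs",a),("ct",b)): cv2.imwrite(f"pics/{n}.png",i[:,:,::-1])
print("pan s",atz(s,[184,280],.07),"pan t",atz(t,[210,397],.07), "stand",atz(s,[264,352],0),atz(t,[223,256],0))
print("rim",tri(ray(s,[223,369]),ray(t,[228,245])))
print("lower",tri(ray(s,[264,347]),ray(t,[209,256])),"top",tri(ray(s,[245,351]),ray(t,[212,252])))
for l,z in (("marker",0),("spare_beaker",0),("dish",0),("wash_jar",0),("reagent",0),):
  for p in(s,t):
    print(l,[(atz(p,d["pixel"],z),round(d["conf"],2)) for d in spot_point(p,l)[:2]])
for n,p in ps.items():
    for l in("top_beaker","lower_beaker","stand","balance_pan","top_beaker_rim"):
        if l!="top_beaker_rim": print(n,l,[(np.round(d["pixel"]).tolist(),int(d["mask"].sum()),round(d["conf"],2)) for d in trace(p,l)[:5]])
        print("   sp",[(np.round(d["pixel"],1).tolist(),round(d["conf"],2)) for d in spot_point(p,l)[:5]])
E
```

```text
tcp proj [np.float64(247.8560118643723), np.float64(515.9164761727092)] [np.float64(347.97495596419367), np.float64(88.30952229637458)] base [np.float64(172.35385551442354), np.float64(426.42185162405735)] [np.float64(412.0120848678981), np.float64(322.63476819519514)]
pan s [ 0.562 -0.252  0.07 ] pan t [ 0.555 -0.246  0.07 ] stand [0.552 0.174 0.   ] [0.549 0.177 0.   ]
rim (array([0.502, 0.181, 0.192]), np.float64(0.006604986103228654))
lower (array([0.584, 0.175, 0.028]), np.float64(0.009796947410408331)) top (array([0.562, 0.172, 0.112]), np.float64(8.410466370215092e-05))
marker [(array([ 0.376, -0.002,  0.   ]), 0.41)]
marker []
spare_beaker [(array([ 0.731, -0.017,  0.   ]), 0.68)]
spare_beaker [(array([ 0.738, -0.019,  0.   ]), 0.67)]
dish [(array([0.539, 0.012, 0.   ]), 0.59)]
dish [(array([ 0.55 , -0.009,  0.   ]), 0.55), (array([0.545, 0.182, 0.   ]), 0.21)]
wash_jar [(array([ 0.493, -0.51 ,  0.   ]), 0.56)]
wash_jar [(array([ 0.495, -0.513,  0.   ]), 0.93)]
reagent [(array([0.478, 0.489, 0.   ]), 0.76)]
reagent [(array([0.456, 0.482, 0.   ]), 0.72)]
scene top_beaker [([22
[... 558 characters left out ...]
([240.8, 380.0], 0.77)]
top top_beaker [([279.0, 264.0], 513, 0.86), ([223.0, 249.0], 638, 0.79), ([193.0, 176.0], 1695, 0.58), ([268.0, 313.0], 264, 0.38)]
   sp [([292.5, 270.4], 0.79), ([211.4, 254.9], 0.64), ([216.2, 182.5], 0.59)]
top lower_beaker [([278.0, 207.0], 912, 0.78), ([149.0, 269.0], 703, 0.68), ([208.0, 259.0], 108, 0.61)]
   sp [([209.0, 258.7], 0.76), ([262.8, 194.4], 0.72), ([154.6, 251.0], 0.64)]
top stand [([221.0, 262.0], 2042, 0.92), ([209.0, 258.0], 159, 0.37)]
   sp [([222.4, 258.6], 0.75)]
top balance_pan [([221.0, 396.0], 4686, 0.8)]
   sp [([208.0, 399.3], 0.82)]
   sp [([266.8, 255.5], 0.74), ([227.9, 247.6], 0.64), ([165.7, 168.6], 0.59), ([229.9, 481.9], 0.15)]
```

View pics/cs.png

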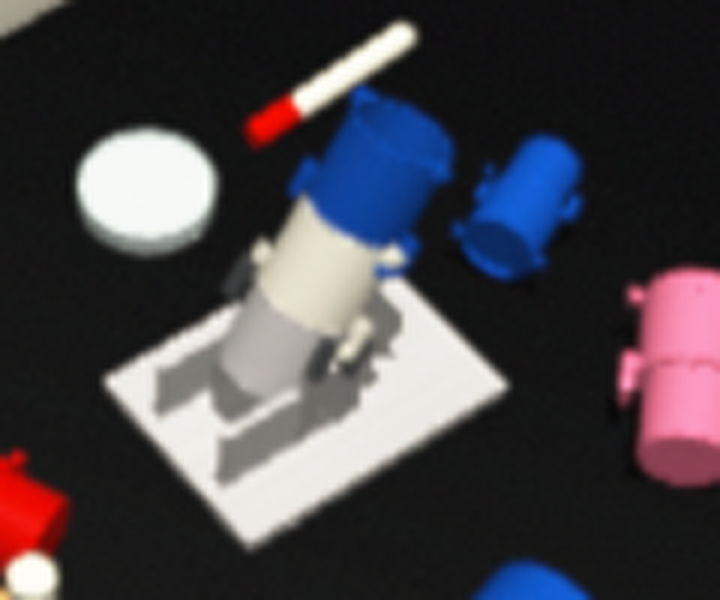

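View pics/ct.png

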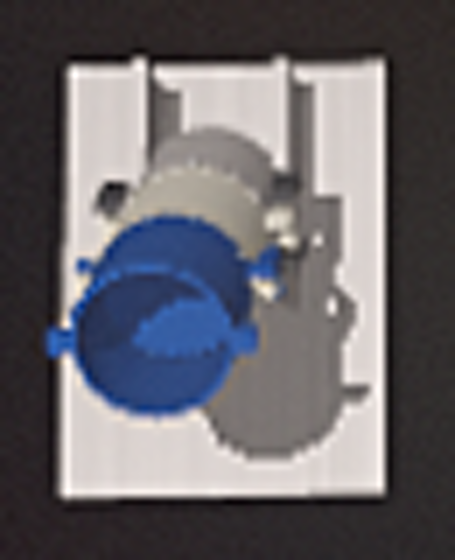

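```bash
cat > fit.py <<'E'
from h import *
np.set_printoptions(precision=4,suppress=True)
s,t=capture("scene"),capture("top")
def ct(x,y): return [180+y/7-.43,225+x/7-.43]
def cs(x,y): return [200+y/6-.42,300+x/6-.42]
C=[ct(68,65),ct(385,62),ct(385,495),ct(62,495)]
P=np.array([atz(t,c,.012) for c in C]); print("top corners",P,np.linalg.norm(np.roll(P,-1,0)-P,axis=1),P.mean(0))
C2=[cs(105,380),cs(250,548),cs(510,383)]
Q=np.array([atz(s,c,.012) for c in C2]); print("scene corners",Q,np.linalg.norm(np.diff(Q,axis=0),axis=1),(Q[0]+Q[2])/2)
# joint fit of base x,y,yaw ; stand -x leans to -x world => stand x ~ +world x
from scipy.optimize import least_squares
loc=np.array([[.095,.07,.012],[.095,-.07,.012],[-.095,-.07,.012],[-.095,.07,.012]])
def W(q,X): 
    R=Ro.from_euler("z",q[2]).as_matrix(); return np.asarray(X)@R.T+[q[0],q[1],0]
ax=np.array([-.5,0,.866]); b0=np.array([.04,0,.045])
xs=np.array([.866,0,.5])
def bpt(a,r,phi):  # along axis from b0, radial
    return b0+a*ax+r*(np.cos(phi)*xs+np.sin(phi)*np.array([0,1,0]))
obs=[]
for c,l in zip(C,loc): obs.append((t,c,l))
# scene: leftmost,bottom,right corners -> match by nearest
q0=np.array([.55,.177,0])
for c,w in zip(C2,Q):
    obs.append((s,c,loc[np.argmin(np.linalg.norm(W(q0,loc)-w,axis=1))]))
f=lambda q:np.concatenate([np.array(proj(p,W(q,l)))-c for p,c,l in obs])
r=least_squares(f,q0); q=r.x; print("stand",q[:2],np.degrees(q[2]),"res",r.fun.reshape(-1,2))
def show(n,a,rr,ph): 
    X=W(q,bpt(a,rr,np.radians(ph))); u,v=proj(t,X),proj(s,X)
    print(n,X,"ct",[(u[1]-225+.43)*7,(u[0]-180+.43)*7],"cs",[(v[1]-300+.42)*6,(v[0]-200+.42)*6])
show("rim",.175,0,0); show("ear+y",.172,.036,90); show("ear-y",.172,.036,-90); show("foot",.065,0,0)
show("rimfront",.175,.031,180);show("rimback",.175,.031,0);show("rim+y",.175,.031,90);show("rim-y",.175,.031,-90)
R=Ro.from_euler("z",q[2]).as_matrix(); print("axis",R@ax,"beaker x",R@xs)
E
python3 fit.py
```

```text
top corners [[0.6576 0.2398 0.012 ]
 [0.652  0.1    0.012 ]
 [0.4608 0.106  0.012 ]
 [0.4677 0.2443 0.012 ]] [0.1399 0.1913 0.1385 0.1899] [0.5595 0.1725 0.012 ]
scene corners [[0.6528 0.1023 0.012 ]
 [0.6594 0.2445 0.012 ]
 [0.4656 0.2483 0.012 ]] [0.1424 0.1938] [0.5592 0.1753 0.012 ]
stand [0.5597 0.1736] -1.7548542910796086 res [[ 0.2831 -0.2964]
 [-0.1347 -0.2501]
 [-0.572  -0.218 ]
 [ 0.3294 -0.7295]
 [-0.3276 -0.1995]
 [-1.1585 -0.1235]
 [-0.153  -0.6048]]
rim [0.5122 0.1751 0.1965] ct [np.float64(151.15011753234083), np.float64(315.06004724240245)] cs [np.float64(389.22232181778486), np.float64(136.66289315075895)]
ear+y [0.5148 0.211  0.194 ] ct [np.float64(56.098673053763726), np.float64(314.06046530811324)] cs [np.float64(428.75070053154695), np.float64(181.4926999789744)]
ear-y [0.5126 0.139  0.194 ] ct [np.float64(248.57323709715217), np.float64(310.39501581275425)] cs [np.float64(345.7884452172102), np.float64(101.39275232907309)]
foot [0.5672 0.1734 0.1013] ct [np.float64(191.5819875141213), np.float64(219.60684811136355)] cs [np.float64(302.2601863750616), np.float64(290.7770882936036)]
rimfront [0.4854 0.1759 0.181 ] ct [np.float64(156.8615896463374), np.float64(392.13612340492705)] cs [np.float64(424.71317311290045), np.float64(133.93696244614418)]
rimback [0.539  0.1743 0.212 ] ct [np.float64(145.3411844866136), np.float64(236.66873990181955)] cs [np.float64(352.803116917083), np.float64(139.46012751549623)]
rim+y [0.5131 0.2061 0.1965] ct [np.float64(68.0633922066915), np.float64(316.6426875839577)] cs [np.float64(425.34996332309333), np.float64(171.4766876114792)]
rim-y [0.5112 0.1441 0.1965] ct [np.float64(234.21601054748828), np.float64(313.47780371579995)] cs [np.float64(353.8108105712836), np.float64(102.53918557637874)]
axis [-0.4998  0.0153  0.866 ] beaker x [ 0.8656 -0.0265  0.5   ]
```

```bash
cat >> fit.py <<'E'
print("----blue")
loc=np.array([[0,.036,.107],[0,-.036,.107],[0,.037,.050],[0,-.037,.050],[0,0,.11]])
ob=[(t,ct(60,341),0),(t,ct(243,338),1),(t,ct(86,266),2),(t,ct(266,263),3),(t,ct(152,339),4),
    (s,cs(440,172),0),(s,cs(362,95),1),(s,cs(302,178),3),(s,cs(404,262),2),(s,cs(402,132),4)]
def BW(v): return Ro.from_rotvec(v[3:]).as_matrix()@loc.T
def g(v):
    X=(BW(v).T+v[:3]); return np.concatenate([np.array(proj(p,X[i]))-c for p,c,i in ob])
R0=np.stack([R@xs,R@np.array([0,1,0]),R@ax],1)
v0=np.r_[W(q,b0+.065*ax),Ro.from_matrix(R0).as_rotvec()]
print("init res",np.abs(g(v0)).reshape(-1,2).max(0))
r=least_squares(g,v0,loss="soft_l1"); v=r.x; RR=Ro.from_rotvec(v[3:]).as_matrix()
print("foot",v[:3],"rim",v[:3]+.11*RR[:,2],"axes\n",RR,"tilt",np.degrees(np.arccos(RR[2,2])))
print(g(v).reshape(-1,2))
# fixed-orientation fit
r2=least_squares(lambda p:g(np.r_[p,v0[3:]]),v0[:3],loss="soft_l1"); print("fixed rot: foot",r2.x,"rim",r2.x+.11*R0[:,2],g(np.r_[r2.x,v0[3:]]).reshape(-1,2))
E
python3 fit.py | sed -n '/----blue/,$p'
```

```text
----blue
init res [3.9433 3.4665]
foot [0.5706 0.1736 0.108 ] rim [0.5024 0.1754 0.1942] axes
 [[ 0.784   0.0251 -0.6202]
 [-0.0196  0.9997  0.0157]
 [ 0.6204 -0.0001  0.7843]] tilt 38.34750082417259
[[-0.0931 -0.4753]
 [-0.3409  0.8769]
 [ 0.3612 -1.1776]
 [ 0.1276  0.1706]
 [ 0.4192 -0.0222]
 [ 0.6836  0.3384]
 [ 0.2789 -0.5891]
 [-0.3275  0.315 ]
 [-0.5456 -2.7317]
 [-0.0631  0.1111]]
fixed rot: foot [0.5589 0.1738 0.1001] rim [0.5039 0.1755 0.1954] [[-0.6589 -0.5914]
 [-0.7551  0.7742]
 [ 2.5776 -0.9478]
 [ 2.4932  0.342 ]
 [-0.2228 -0.1496]
 [ 0.7259  0.0711]
 [ 0.2606 -0.7676]
 [-0.374   1.6238]
 [-0.5801 -1.5293]
 [-0.0518 -0.1889]]
```

```bash
cat > goal.py <<'E'
from h import *
import sys
np.set_printoptions(precision=3,suppress=True)
AX=np.array([-.4998,.0153,.866]);BX=np.array([.8656,-.0265,.5]);RIM=np.array([.504,.1755,.1955])
def goal(pos,z,y,o=None):
    o=o or observe(); R=Ro.from_euler("xyz",o["tool_rot"],degrees=True)
    z=np.array(z)/np.linalg.norm(z); y=np.array(y)-z*np.dot(y,z); y/=np.linalg.norm(y)
    T=Ro.from_matrix(np.stack([np.cross(y,z),y,z],1))
    d=(T*R.inv()).as_rotvec()
    print("clock",o["clock"],"turn units",d/.5,"total",np.degrees(np.linalg.norm(d)),"shift units",(np.array(pos)-o["tool_pos"])/.1)
E
python3 - <<'E'
from goal import *
goal(RIM+.05*AX,-AX,BX); goal(RIM+.05*AX,-AX,-BX)
E
```

```text
clock 2.8 turn units [ 0.609 -0.933 -2.376] total 75.18093317014213 shift units [ 2.543 -3.801  0.162]
clock 2.8 turn units [-1.025 -0.669  3.747] total 112.93899982778525 shift units [ 2.543 -3.801  0.162]
```

move_arm --moves '[[[0.05, -0.08, -0.2], [0.1, -0.15, 0.3], 1], [[0.1, -0.15, -0.4], [0.25, -0.4, 0.6], 1], [[0.15, -0.23, -0.6], [0.45, -0.65, 0.9], 1], [[0.15, -0.23, -0.6], [0.65, -0.95, 0.9], 1], [[0.15, -0.23, -0.6], [0.65, -0.95, 0.9], 1]]'

```text
clock: 3.42
tool_pos: [0.2906, 0.4601, 0.314]
tool_rot: [172.8, 3.5, 140.4]
wrist_force: [-0.0, 0.4, -0.5]
width: 0.088
grasp_force: 0.0
```

move_arm --moves '[[[0.05, -0.08, -0.2], [0.2, -0.3, 0], 1], [[0.1, -0.15, -0.4], [0.4, -0.6, 0], 1], [[0.15, -0.23, -0.6], [0.65, -0.98, 0], 1], [[0.2, -0.3, -0.8], [0.65, -0.98, 0], 1], [[0.2, -0.3, -0.8], [0.65, -0.98, 0], 1]]'

```text
clock: 4.05
tool_pos: [0.354, 0.3638, 0.3122]
tool_rot: [162.8, 4.4, 117.0]
wrist_force: [-0.1, 0.4, -0.1]
width: 0.0878
grasp_force: 0.0
```

move_arm --moves '[[[0.05, -0.08, -0.2], [0.2, -0.3, 0], 1], [[0.1, -0.15, -0.4], [0.4, -0.6, 0], 1], [[0.15, -0.23, -0.6], [0.65, -0.98, 0], 1], [[0.2, -0.3, -0.8], [0.65, -0.98, 0], 1], [[0.2, -0.3, -0.8], [0.65, -0.98, 0], 1]]'

```text
clock: 4.68
tool_pos: [0.4192, 0.2661, 0.312]
tool_rot: [153.1, 1.2, 93.7]
wrist_force: [0.1, 0.7, 0.3]
width: 0.0881
grasp_force: 0.0
```

```bash
python3 -c "
from goal import *
goal(RIM+.05*AX,-AX,BX);print(observe()['joints'])"
```

```text
clock 4.675 turn units [ 0.043 -0.107 -0.188] total 6.325126614671774 shift units [ 0.598 -0.898 -0.732]
[ 39.866 -29.002  94.823 -16.393  92.4    32.055]
```

move_arm --moves '[[[0.04, -0.1, -0.19], [0.2, -0.3, 0], 1], [[0.04, -0.1, -0.19], [0.4, -0.6, -0.1], 1], [[0.04, -0.1, -0.19], [0.6, -0.9, -0.3], 1], [[0.04, -0.1, -0.19], [0.6, -0.9, -0.6], 1], [[0.04, -0.1, -0.19], [0.6, -0.9, -0.6], 1]]'

```text
clock: 5.3
tool_pos: [0.4789, 0.1755, 0.2495]
tool_rot: [150.4, 0.2, 88.1]
wrist_force: [-0.8, 0.3, 0.1]
width: 0.0877
grasp_force: 0.0
```

Run:
```python
from goal import *
goal(RIM-.04*AX,-AX,BX);o=observe();print(o['joints'])
s,t=capture("scene"),capture("top")
a=cv2.resize(s["frame"][180:280,300:430],None,fx=4.6,fy=4.6,interpolation=cv2.INTER_CUBIC)
b=cv2.resize(t["frame"][180:270,210:310],None,fx=4.6*100/90,fy=4.6*100/90,interpolation=cv2.INTER_CUBIC)
h=min(len(a),len(b)); i=np.hstack([a[:h],b[:h]]); i=cv2.resize(i,(800,int(h*800/i.shape[1])))
cv2.imwrite("pics/pre.png",i[:,:,::-1])
print("tcp px",proj(s,o["tool_pos"]),proj(t,o["tool_pos"]))
```

```text
clock 5.3 turn units [ 0.005 -0.015  0.003] total 0.47481291079999 shift units [ 0.451 -0.006 -0.886]
[ 25.201 -33.466 104.97  -13.223  81.965  25.768]
tcp px [np.float64(207.01214648892307), np.float64(373.3720306482903)] [np.float64(234.3603851138888), np.float64(242.7002230547701)]
```

View pics/pre.png

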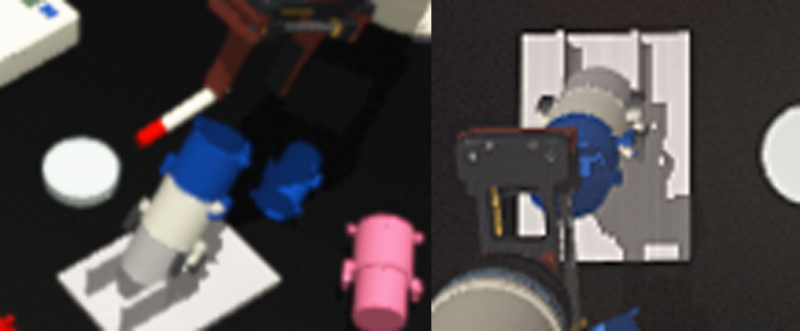

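move_arm --moves '[[[0, -0.01, 0], [0.1, 0, -0.2], 1], [[0, -0.01, 0], [0.2, 0, -0.4], 1], [[0, -0.01, 0], [0.3, 0, -0.59], 1], [[0, -0.01, 0], [0.38, 0, -0.74], 1], [[0, -0.01, 0], [0.38, 0, -0.74], 1]]'

```text
clock: 6.02
tool_pos: [0.5176, 0.1757, 0.1779]
tool_rot: [149.9, 0.0, 88.0]
wrist_force: [0.5, -1.0, 0.9]
width: 0.0876
grasp_force: 0.0
```

Run:
```python
from goal import *
goal(RIM-.04*AX,-AX,BX);o=observe();print(o['wrist_force'])
s,t=capture("scene"),capture("top")
i=cv2.resize(s["frame"][170:270,300:430],None,fx=6,fy=6,interpolation=cv2.INTER_CUBIC)
cv2.imwrite("pics/in.png",i[:,:,::-1])
```

```text
clock 6.025 turn units [0.001 0.003 0.007] total 0.22762066734538558 shift units [ 0.064 -0.008 -0.171]
[ 0.495 -0.965  0.876]
```

View pics/in.png

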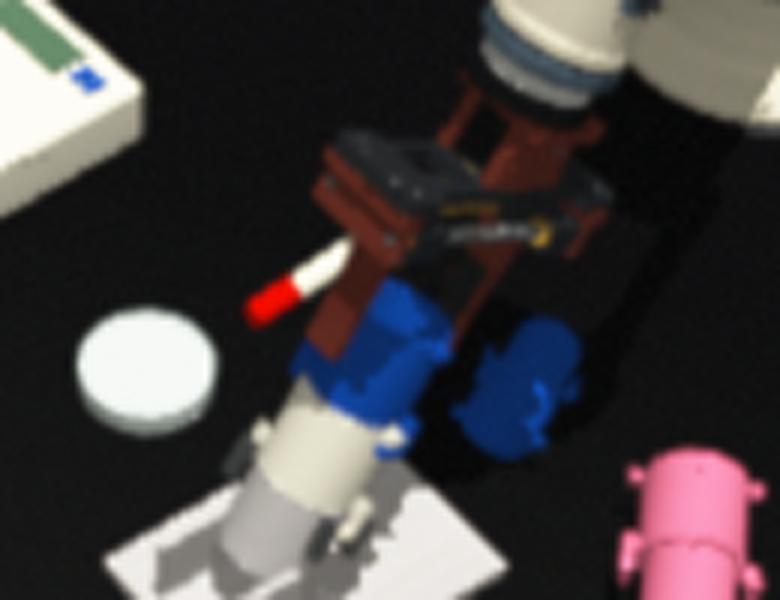

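move_arm --moves '[[[0, 0, 0], [0.05, 0, -0.1], 1], [[0, 0, 0], [0.05, 0, -0.1], 0.5], [[0, 0, 0], [0.05, 0, -0.1], -1], [[0, 0, 0], [0.05, 0, -0.1], -1], [[0, 0, 0], [0.05, 0, -0.1], -1]]'

```text
clock: 6.75
tool_pos: [0.5226, 0.1754, 0.1688]
tool_rot: [149.8, -0.0, 88.0]
wrist_force: [-0.2, 0.5, -0.7]
width: 0.0622
grasp_force: 29.8
```

move_arm --moves '[[[0, 0, 0], [0, 0, 0], -1], [[0, 0, 0], [0, 0, 0], -1], [[0, 0, 0], [0, 0, 0], -1]]'

```text
clock: 7.12
tool_pos: [0.5227, 0.1754, 0.1688]
tool_rot: [149.8, -0.0, 88.0]
wrist_force: [-2.6, -0.8, 1.9]
width: 0.0623
grasp_force: 29.8
```

move_arm --moves '[[[-0.1, 0, 0.17], [-0.005, 0, 0.009], -1], [[-0.2, 0.01, 0.35], [-0.005, 0, 0.009], -1], [[-0.3, 0.01, 0.52], [-0.005, 0, 0.009], -1], [[-0.4, 0.01, 0.69], [-0.005, 0, 0.009], -1], [[-0.5, 0.015, 0.87], [-0.005, 0, 0.009], -1]]'

```text
clock: 7.75
tool_pos: [0.522, 0.1753, 0.1688]
tool_rot: [153.0, 14.0, 113.6]
wrist_force: [-0.5, -0.2, -0.7]
width: 0.062
grasp_force: 29.8
```

move_arm --moves '[[[-0.1, 0, 0.17], [0, 0, 0], -1], [[-0.2, 0.01, 0.35], [0, 0, 0], -1], [[-0.2, 0.01, 0.35], [0, 0, 0], -1]]'

```text
clock: 8.12
tool_pos: [0.5221, 0.1754, 0.169]
tool_rot: [156.1, 18.7, 124.3]
wrist_force: [0.1, 0.3, -1.9]
width: 0.0623
grasp_force: 29.8
```

Run:
```python
from goal import *
goal(RIM-.03*AX,-AX,BX);o=observe();print(o['wrist_force'],o['moment'],o['joints'],o['width'],o['grasp_force'])
s,t=capture("scene"),capture("top")
a=cv2.resize(s["frame"][190:280,320:400],None,fx=5,fy=5,interpolation=cv2.INTER_CUBIC)
b=cv2.resize(t["frame"][180:270,220:290],None,fx=5,fy=5,interpolation=cv2.INTER_CUBIC)
cv2.imwrite("pics/tw.png",np.hstack([a,b])[:,:,::-1])
```

```text
clock 8.125 turn units [ 0.696 -0.019 -1.211] total 40.014269493852595 shift units [-0.031 -0.003  0.006]
[ 0.147  0.293 -1.886] [0.054 0.38  0.077] [ 22.425 -28.364 109.907 -12.42   71.025 -14.687] 0.06232827167414482 29.765107138082385
```

View pics/tw.png

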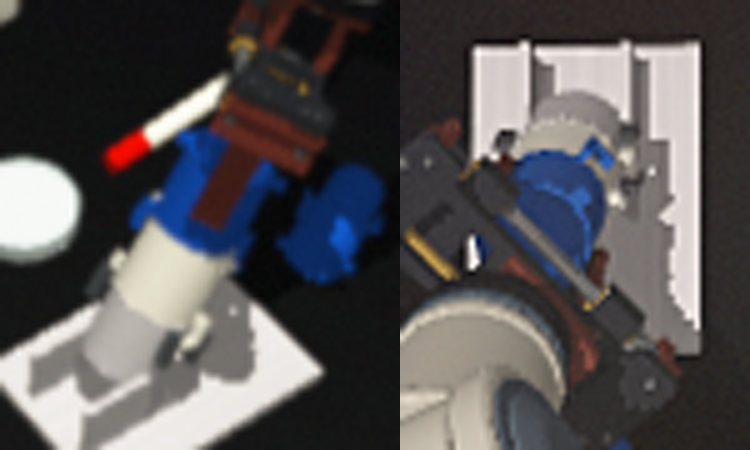

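move_arm --moves '[[[0, 0, 0], [-0.025, 0, 0.043], -1], [[0, 0, 0], [-0.05, 0, 0.087], -1], [[0, 0, 0], [-0.075, 0.002, 0.13], -1], [[0, 0, 0], [-0.1, 0.003, 0.173], -1], [[0, 0, 0], [-0.1, 0.003, 0.173], -1]]'

```text
clock: 8.85
tool_pos: [0.5122, 0.1758, 0.1877]
tool_rot: [156.0, 18.8, 124.3]
wrist_force: [-1.2, 0.4, -0.9]
width: 0.0619
grasp_force: 29.8
```

Run:
```python
from h import *
o=observe();print(o['wrist_force'],o['moment'],o['tool_pos'])
s=capture("scene")
cv2.imwrite("pics/l1.png",cv2.resize(s["frame"][180:280,310:410],None,fx=5,fy=5,interpolation=cv2.INTER_CUBIC)[:,:,::-1])
```

```text
[-1.21691236  0.44780355 -0.86493512] [0.00513475 0.45520227 0.00817508] [0.51222417 0.17581388 0.18770795]
```

View pics/l1.png

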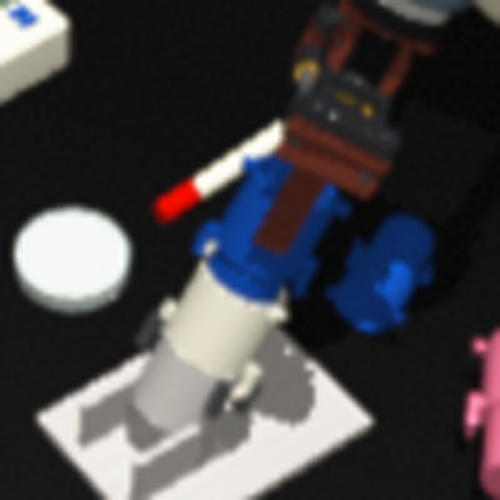

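White stays seated and the blue is rising (its hooks are clear of the white ears at about (210,240) and (280,310) in the crop); lift on.

move_arm --moves '[[[0, 0, 0], [-0.06, 0.002, 0.104], -1], [[0, 0, 0], [-0.12, 0.004, 0.208], -1], [[0, 0, 0], [-0.18, 0.005, 0.312], -1], [[0, 0, 0], [-0.24, 0.007, 0.416], -1], [[0, 0, 0], [-0.3, 0.01, 0.52], -1]]'

```text
clock: 9.52
tool_pos: [0.4818, 0.1767, 0.2398]
tool_rot: [156.0, 18.8, 124.3]
wrist_force: [-0.4, -0.1, -1.3]
width: 0.0621
grasp_force: 29.8
```

move_arm --moves '[[[0, 0, 0], [-0.08, 0.002, 0.139], -1], [[0, 0, 0], [-0.16, 0.004, 0.277], -1], [[0, 0, 0], [-0.2, 0.005, 0.35], -1], [[0, 0, 0], [-0.2, 0.005, 0.5], -1], [[0, 0, 0], [-0.2, 0.005, 0.5], -1]]'

```text
clock: 10.15
tool_pos: [0.4626, 0.1773, 0.2907]
tool_rot: [155.9, 18.8, 124.3]
wrist_force: [0.4, 0.3, -0.6]
width: 0.062
grasp_force: 29.8
```

Run:
```python
from goal import *
o=observe();print(o['wrist_force'],o['width'],o['grasp_force'],o['joints'],o['tool_pos'])
s,t=capture("scene"),capture("top")
save(s,"lift.png")
for a in(0,-45,-60,-90,45):
    print(a);goal([.555,-.247,.24],[0,0,-1],[np.cos(np.radians(a)),np.sin(np.radians(a)),0])
# pan: ellipse fit of the bright disc inside balance mask
for p in(s,t):
    m=trace(p,"balance_pan"); d=m[0]; g=cv2.cvtColor(p["frame"],cv2.COLOR_RGB2HSV)
    print([ (atz(p,x["pixel"],.07),round(x["conf"],2)) for x in spot_point(p,"balance_pan")])
    ys,xs=np.where(d["mask"]); print("box",ys.min(),ys.max(),xs.min(),xs.max())
```

```text
[ 0.359  0.289 -0.645] 0.06198116036233117 29.767888289352413 [ 26.601 -35.017 101.895 -13.715  86.037 -14.08 ] [0.463 0.177 0.291]
0
clock 10.25 turn units [ 0.378  1.    -1.307] total 48.365494437433355 shift units [ 0.927 -4.242 -0.486]
-45
clock 10.25 turn units [ 0.785  0.835 -2.837] total 87.65109022289816 shift units [ 0.927 -4.242 -0.486]
-60
clock 10.25 turn units [ 0.919  0.752 -3.345] total 101.68229215287958 shift units [ 0.927 -4.242 -0.486]
-90
clock 10.25 turn units [ 1.185  0.534 -4.356] total 130.22661114677658 shift units [ 0.927 -4.242 -0.486]
45
clock 10.25 turn units [-0.033  1.049  0.227] total 30.77442498326367 shift units [ 0.927 -4.242 -0.486]
[(array([ 0.567, -0.261,  0.07 ]), 0.73)]
box 164 218 251 322
[(array([ 0.56 , -0.247,  0.07 ]), 0.59)]
box 177 260 364 429
```

View pics/lift.png

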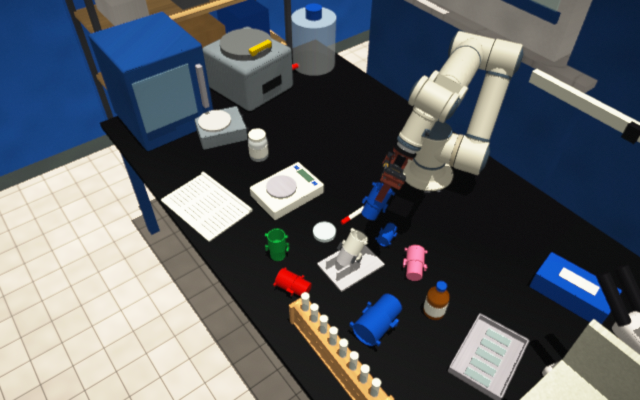

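Run:
```python
from goal import *
for n in("scene","top"):
    p=capture(n); d=trace(p,"balance_pan")[0]["mask"]; g=cv2.cvtColor(p["frame"],cv2.COLOR_RGB2GRAY)
    v=g[d]; th,_=cv2.threshold(v.reshape(-1,1),0,255,cv2.THRESH_OTSU)
    hi=v[v>th]
    m=(cv2.erode(d.astype(np.uint8),np.ones((3,3)))&(g<np.median(v)-0)).astype(np.uint8)
    for T in (th,(th+np.percentile(v,90))/2):
        m=(d&(g<T)).astype(np.uint8); m=cv2.morphologyEx(m,cv2.MORPH_OPEN,np.ones((5,5),np.uint8))
        cs,_=cv2.findContours(m,cv2.RETR_EXTERNAL,cv2.CHAIN_APPROX_NONE)
        for c in sorted(cs,key=cv2.contourArea)[-1:]:
            e=cv2.fitEllipse(c); print(n,T,e,atz(p,[e[0][1],e[0][0]],.07))
a=np.radians(20); goal([.56,-.25,.26],[0,0,-1],[np.cos(a),np.sin(a),0])
```

```text
scene 193.0 ((294.9205322265625, 204.60574340820312), (6.255370140075684, 70.48125457763672), 60.85031509399414) [ 0.581 -0.128  0.07 ]
scene 222.5 ((294.225830078125, 204.58642578125), (7.011690139770508, 75.07411193847656), 61.260215759277344) [ 0.583 -0.13   0.07 ]
top 172.0 ((399.6626892089844, 247.9199981689453), (9.874734878540039, 33.746212005615234), 86.09925079345703) [ 0.444 -0.244  0.07 ]
top 200.5 ((396.52557373046875, 208.3040008544922), (38.93142318725586, 40.29424285888672), 122.0298080444336) [ 0.56  -0.245  0.07 ]
clock 10.65 turn units [ 0.196  1.035 -0.625] total 35.10482910921965 shift units [ 0.978 -4.271 -0.285]
```

move_arm --moves '[[[0.03, 0.17, -0.08], [0.02, -0.3, 0.05], -1], [[0.06, 0.34, -0.16], [0.1, -0.6, 0.1], -1], [[0.1, 0.5, -0.25], [0.2, -0.95, 0.1], -1], [[0.1, 0.5, -0.25], [0.2, -0.95, 0.1], -1], [[0.1, 0.5, -0.25], [0.2, -0.95, 0.1], -1]]'

```text
clock: 11.28
tool_pos: [0.4822, 0.0823, 0.2986]
tool_rot: [166.9, 8.7, 119.7]
wrist_force: [-0.5, -0.5, -0.5]
width: 0.0621
grasp_force: 29.8
```

Run:
```python
from goal import *
a=np.radians(20); goal([.56,-.25,.26],[0,0,-1],[np.cos(a),np.sin(a),0]);o=observe();print(o['tool_pos'],o['joints'],o['grasp_force'],o['width'])
```

```text
clock 11.275 turn units [ 0.083  0.541 -0.372] total 18.950457965233582 shift units [ 0.778 -3.323 -0.386]
[0.482 0.082 0.299] [  7.854 -24.294  90.345  -3.041  98.572 -23.726] 29.826876720471773 0.062068062576721504
```

move_arm --moves '[[[0.03, 0.18, -0.12], [0.1, -0.3, 0], -1], [[0.06, 0.36, -0.24], [0.2, -0.65, 0], -1], [[0.08, 0.54, -0.37], [0.25, -1.0, 0], -1], [[0.08, 0.54, -0.37], [0.25, -1.0, 0], -1]]'

```text
clock: 11.78
tool_pos: [0.5079, -0.0184, 0.2971]
tool_rot: [-179.8, 0.0, 110.0]
wrist_force: [0.2, -0.1, -1.4]
width: 0.0617
grasp_force: 29.9
```

move_arm --moves '[[[0, 0, 0], [0.08, -0.35, 0], -1], [[0, 0, 0], [0.16, -0.7, 0], -1], [[0, 0, 0], [0.25, -1.0, 0], -1], [[0, 0, 0], [0.25, -1.0, 0], -1]]'

```text
clock: 12.28
tool_pos: [0.5322, -0.1173, 0.2989]
tool_rot: [180.0, 0.1, 110.1]
wrist_force: [0.1, 0.6, -2.0]
width: 0.0622
grasp_force: 29.9
```

move_arm --moves '[[[0, 0, 0], [0.08, -0.35, 0], -1], [[0, 0, 0], [0.16, -0.7, 0], -1], [[0, 0, 0], [0.25, -1.0, 0], -1], [[0, 0, 0], [0.25, -1.0, 0], -1]]'

```text
clock: 12.78
tool_pos: [0.5575, -0.217, 0.2987]
tool_rot: [-180.0, 0.1, 110.1]
wrist_force: [0.8, 0.2, -2.1]
width: 0.0619
grasp_force: 29.9
```

Run:
```python
from goal import *
a=np.radians(20); goal([.56,-.248,.2],[0,0,-1],[np.cos(a),np.sin(a),0]);o=observe();print(o['tool_pos'],o['joints'],o['grasp_force'],o['width'])
```

```text
clock 12.775 turn units [ 0.003  0.001 -0.004] total 0.13834514522398988 shift units [ 0.025 -0.31  -0.987]
[ 0.557 -0.217  0.299] [-24.496   6.638  61.225  -0.062 112.08  -44.632] 29.85985989558685 0.061859823088803965
```

move_arm --moves '[[[0, 0, 0], [0.025, -0.31, -0.3], -1], [[0, 0, 0], [0.025, -0.31, -0.65], -1], [[0, 0, 0], [0.025, -0.31, -0.95], -1], [[0, 0, 0], [0.025, -0.31, -1.0], -1], [[0, 0, 0], [0.025, -0.31, -1.0], -1]]'

```text
clock: 13.4
tool_pos: [0.56, -0.2474, 0.2002]
tool_rot: [179.9, 0.1, 110.2]
wrist_force: [-0.4, 0.4, -0.8]
width: 0.0615
grasp_force: 29.9
```

Run:
```python
from goal import *
o=observe(); print(o['tool_pos'])
s,t=capture("scene"),capture("top")
for n,p in(("s",s),("t",t)):
    print([(np.round(d["pixel"],1),round(d["conf"],2)) for d in spot_point(p,"top_beaker")], [(np.round(d["pixel"],1),round(d["conf"],2)) for d in spot_point(p,"top_beaker_rim")])
    X=o["tool_pos"]; print(n,"foot",proj(p,X-[0,0,.077]),"rim",proj(p,X+[0,0,.033]))
a=cv2.resize(s["frame"][130:230,240:330],None,fx=5,fy=5,interpolation=cv2.INTER_CUBIC)
b=cv2.resize(t["frame"][160:260,350:420],None,fx=5,fy=5,interpolation=cv2.INTER_CUBIC)
cv2.imwrite("pics/pan.png",np.hstack([a,b])[:,:,::-1])
```

```text
[ 0.56  -0.247  0.2  ]
[(array([226.8, 390.1]), 0.71), (array([175.7, 279.7]), 0.65), (array([301.5, 390.3]), 0.56)] [(array([151.2, 277. ]), 0.85), (array([239.5, 383.1]), 0.85), (array([335.7, 366. ]), 0.56)]
s foot [np.float64(174.45831831393954), np.float64(280.54601750723816)] rim [np.float64(152.51941971202575), np.float64(279.0625035041353)]
[(array([296.7, 268.8]), 0.96), (array([217.8, 184.2]), 0.84), (array([202.1, 403.3]), 0.48)] [(array([265.2, 254.2]), 0.78), (array([193.8, 411.4]), 0.63), (array([165.6, 168.3]), 0.59)]
t foot [np.float64(204.60116218505632), np.float64(400.6479800773136)] rim [np.float64(195.74445571470605), np.float64(408.3399790627609)]
```

View pics/pan.png

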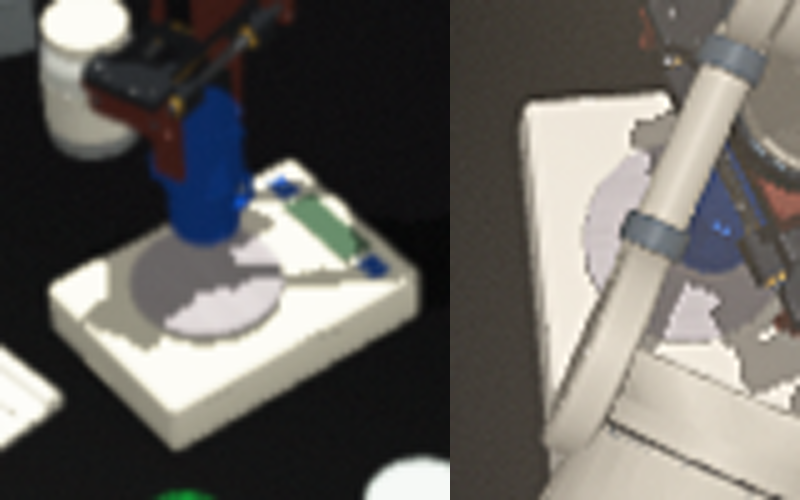

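The beaker hangs upright in the grip over the pan (foot at about (207,235), pan centre at about (207,285) in the left half). Lowering.

move_arm --moves '[[[0, 0, 0], [0.02, 0, -0.12], -1], [[0, 0, 0], [0.02, 0, -0.24], -1], [[0, 0, 0], [0.02, 0, -0.34], -1], [[0, 0, 0], [0.02, 0, -0.38], -1], [[0, 0, 0], [0.02, 0, -0.4], -1]]'

```text
clock: 14.32
tool_pos: [0.5616, -0.2488, 0.1585]
tool_rot: [-180.0, 0.1, 110.1]
wrist_force: [-0.1, 0.4, -1.6]
width: 0.0619
grasp_force: 29.9
```

move_arm --moves '[[[0, 0, 0], [0, 0, -0.015], -1], [[0, 0, 0], [0, 0, -0.03], -1], [[0, 0, 0], [0, 0, -0.045], -1], [[0, 0, 0], [0, 0, -0.06], -1]]'

```text
clock: 14.82
tool_pos: [0.5617, -0.2489, 0.1529]
tool_rot: [-180.0, 0.1, 110.1]
wrist_force: [-0.1, 0.2, -0.6]
width: 0.0616
grasp_force: 29.9
```

move_arm --moves '[[[0, 0, 0], [0, 0, -0.01], -1], [[0, 0, 0], [0, 0, -0.02], -1], [[0, 0, 0], [0, 0, -0.03], -1], [[0, 0, 0], [0, 0, -0.03], -1]]'

```text
clock: 15.32
tool_pos: [0.5616, -0.2488, 0.1497]
tool_rot: [-180.0, 0.1, 110.1]
wrist_force: [-0.2, 0.9, -0.6]
width: 0.0616
grasp_force: 29.9
```

move_arm --moves '[[[0, 0, 0], [0, 0, -0.01], -1], [[0, 0, 0], [0, 0, -0.02], -1], [[0, 0, 0], [0, 0, -0.02], -1]]'

```text
clock: 15.7
tool_pos: [0.5616, -0.2488, 0.1477]
tool_rot: [-180.0, 0.1, 110.1]
wrist_force: [-0.8, -0.0, -0.9]
width: 0.062
grasp_force: 29.9
```

move_arm --moves '[[[0, 0, 0], [0, 0, -0.01], -1], [[0, 0, 0], [0, 0, -0.02], -1], [[0, 0, 0], [0, 0, -0.02], -1]]'

```text
clock: 16.08
tool_pos: [0.5617, -0.2489, 0.146]
tool_rot: [-180.0, 0.1, 110.1]
wrist_force: [-0.7, -0.3, 0.4]
width: 0.0617
grasp_force: 29.9
```

move_arm --moves '[[[0, 0, 0], [0, 0, -0.01], -1], [[0, 0, 0], [0, 0, -0.02], -1], [[0, 0, 0], [0, 0, -0.02], -1]]'

```text
clock: 16.45
tool_pos: [0.5618, -0.2492, 0.1459]
tool_rot: [180.0, 0.2, 110.1]
wrist_force: [-3.7, 0.5, 6.8]
width: 0.062
grasp_force: 29.9
```

Contact: 6.8 N on the pan. Let go and withdraw straight up.

move_arm --moves '[[[0, 0, 0], [0, 0, 0.01], -1], [[0, 0, 0], [0, 0, 0.01], 0.2], [[0, 0, 0], [0, 0, 0.01], 0.8], [[0, 0, 0], [0, 0, 0.01], 1], [[0, 0, 0], [0, 0, 0.01], 1]]'

```text
clock: 17.08
tool_pos: [0.5616, -0.2487, 0.1442]
tool_rot: [-180.0, 0.0, 110.1]
wrist_force: [-0.0, 0.7, -0.4]
width: 0.0866
grasp_force: 0.0
```

move_arm --moves '[[[0, 0, 0], [0, 0, 0], 1], [[0, 0, 0], [0, 0, 0.1], 1], [[0, 0, 0], [0, 0, 0.3], 1], [[0, 0, 0], [0, 0, 0.6], 1], [[0, 0, 0], [0, 0, 0.9], 1]]'

```text
clock: 17.7
tool_pos: [0.5618, -0.2489, 0.2377]
tool_rot: [179.9, 0.2, 110.1]
wrist_force: [1.5, 0.1, -0.4]
width: 0.088
grasp_force: 0.0
```

move_arm --moves '[[[0, 0, 0], [0, 0, 0.3], 1], [[0, 0, 0], [-0.3, 0, 0.7], 1], [[0, 0, 0], [-0.8, 0, 0.9], 1], [[0, 0, 0], [-0.8, 0, 0.9], 1]]'

```text
clock: 18.2
tool_pos: [0.4801, -0.2492, 0.3312]
tool_rot: [179.7, 0.5, 110.0]
wrist_force: [-0.2, -0.1, 0.4]
width: 0.0877
grasp_force: 0.0
```

Run:
```python
from goal import *
o=observe(); print(o['clock'],o['tool_pos'],o['wrist_force'])
s,t=capture("scene"),capture("top")
P=np.array([.562,-.249,.07])
for n,p in(("s",s),("t",t)):
    for l,z in(("top_beaker",.07),("top_beaker_rim",.18)):
        print(n,l,"expect",np.round(proj(p,[P[0],P[1],z]),1),[(np.round(d["pixel"],1),round(d["conf"],2),atz(p,d["pixel"],z)) for d in spot_point(p,l)])
    print("lower",[(np.round(d["pixel"],1),round(d["conf"],2)) for d in spot_point(p,"lower_beaker")])
```

```text
18.2 [ 0.48  -0.249  0.331] [-0.156 -0.135  0.435]
s top_beaker expect [184.4 280.6] [(array([184.1, 280.8]), 0.91, array([ 0.56, -0.25,  0.07])), (array([303.1, 390.1]), 0.61, array([0.592, 0.403, 0.07 ])), (array([226.6, 391.7]), 0.59, array([0.368, 0.171, 0.07 ]))]
s top_beaker_rim expect [163.3 279.1] [(array([163.6, 275.2]), 0.85, array([ 0.574, -0.257,  0.18 ])), (array([335.6, 364.7]), 0.78, array([0.777, 0.482, 0.18 ])), (array([241.5, 381.8]), 0.78, array([0.511, 0.261, 0.18 ]))]
lower [(array([293.6, 309.1]), 0.83), (array([262.2, 343.7]), 0.8), (array([274.7, 415.8]), 0.71)]
t top_beaker expect [207.7 397.9] [(array([217.5, 182.5]), 0.92, array([0.564, 0.38 , 0.07 ])), (array([207.2, 401.5]), 0.88, array([ 0.563, -0.26 ,  0.07 ])), (array([293. , 267.3]), 0.65, array([0.336, 0.139, 0.07 ]))]
t top_beaker_rim expect [199.5 405. ] [(array([267.1, 256.4]), 0.77, array([0.402, 0.153, 0.18 ])), (array([198.9, 408. ]), 0.66, array([ 0.563, -0.257,  0.18 ])), (array([167.3, 167.9]), 0.58, array([0.684, 0.388, 0.18 ])), (array([220.2, 313.8]), 0.49, array([ 0.518, -0.002,  0.18 ])), (array([207.9, 258.5]), 0.36, array([0.559, 0.144, 0.18 ]))]
lower [(array([210. , 256.9]), 0.96), (array([266.8, 195.5]), 0.74), (array([156.2, 254.5]), 0.55)]
```

The blue beaker stands upright near the pan's centre, the white one is where it was, and the arm is clear.

```bash
python3 -c "
from bench import *
print(sign_off())"
```

```text
the job is handed in; nothing more can be done
None
```

I untwisted the blue beaker and lifted it off, then set it upright near the middle of the balance pan and handed the job in at about 18 s. The white beaker showed no movement in the camera images, and no verdict was returned.

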